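# Spin the finishing turntable and brake it on its red mark

## Task

Try out the bearing of the finishing turntable: with a fingertip against its peg, flick the wheel counter-clockwise (seen from above, as the blue arrows show) so that it spins on untouched for at least three seconds, no slower than a turn in six seconds. Then brake it with a fingertip so that it stops with the brass pointer pointing at the red mark, and finish with the fingertip still resting on the wheel, holding it there. Never turn the wheel backwards or strike it hard, and leave everything else on the bench where it is.

Things in the scene. Friction and masses are not known exactly. Their poses are not given: they have to be found in the camera images.
- stand: The turntable's fixed iron foot (disc 190 mm across, 14 mm high). Origin: on the wheel's axis, at bench height; z is up, x runs from the axis towards the brass pointer. The pointer stands on a post just outside the rim: it spans 132 to 165 mm from the axis, is up to 14 mm wide, and its top is 58 mm above the bench (2 mm below the wheel's top face).
- wheel: The wheel: a level, lacquered plywood disc with a steel band, 250 mm across, 18 mm thick, with a turned bowl (92 mm across, 36 mm high) fixed at its centre. Origin: centre of the disc's underside, 42 mm above the bench; its flat top face is 60 mm above the bench. Its x axis points to the red mark; the peg is opposite (-x). It turns freely and cannot be lifted. Inertia 0.010 to 0.017 kg m2.
- spindle (a joint): Angle of the wheel, rad, no stops; grows counter-clockwise seen from above and counts on over full turns. At 0 and each multiple of 2 pi the red mark's middle is at the pointer. Left alone, the wheel runs on at nearly constant speed (losing 0.02 to 0.05 rad/s every second) for a minute or more; a fingertip pressed on its top face with a few newtons stops it within 0.1 s.
- red_mark (a point): The red mark: a square red patch 30 mm wide and 30 mm long on the wheel's top face at the rim, that also covers the rim's edge. This point lies in the middle of its width, 122 mm from the axis, on the top face (60 mm above the bench).
- pointer_tip (a point): The tip of the fixed brass pointer, 132 mm from the axis, 58 mm above the bench.
- peg (a point): The peg: a dark round wooden dowel, 16 mm thick, standing 22 mm up from the wheel's top face, 100 mm from the axis, opposite the red mark, fixed to the wheel. This point is its centre, half-way up (71 mm above the bench).
- tape_roll: Bystander: a roll of blue tape lying flat, 72 mm across, 25 mm high, close to the turntable. Origin: centre of its underside.
- sanding_block: Bystander: a cork sanding block, 90 x 45 x 28 mm, close to the turntable. Origin: centre of its underside.
- mug: Bystander: a blue mug, 82 mm across, 95 mm high. Origin: centre of its underside.
- glue_bottle: Bystander: a white glue bottle, 60 mm across, 170 mm high. Origin: centre of its underside.
- brush: Bystander: a brush lying on the bench. Origin: centre of its underside.
- offcut: Bystander: a flat board offcut, 150 x 110 x 19 mm. Origin: centre of its underside.
- stain_tin: Bystander: a closed tin, 74 mm across, 85 mm high. Origin: centre of its underside.

How it is judged:
By the outcome, as a careful person would: the job done as asked, in the order asked, and still so for the second after the job is handed in, while the arm keeps its last pose, push and grip.
It also fails if it takes over 46 s, if anything falls off the work surface, if the arm or the gripper's body presses on something with over 40 N, if the wrist force passes 120 N, or if a joint passes its speed limit or range.

## Robot

A 7-joint arm with a two-finger parallel gripper is mounted at the origin on the work surface. World frame = base frame: x ahead of the robot, y to its left, z up, the work surface at z = 0. Lengths are in m, angles in rad, forces in N, time in s.
With the tool pointing down it reaches from about 0.425 to 0.95 m from the base axis. Payload 4.7 kg.
Tool frame: the origin (TCP) lies where the fingers leave the gripper's body, on its centre line; the fingertips stand 73 mm ahead of it and the grasp point (between the pads) lies ahead of it (ctrl.tcp_to_grasp is the x of the grasp point in the tool frame, in m); x points along the fingers, z is the direction in which the jaws open and shut, and the axes are right-handed (so a half turn about x gives the same grasp; the last joint's range is limited). The gripper opens to 85 mm and grips with 20 to 120 N. Pads are 22 mm wide; open, the fingers measure 114 mm over their backs; the gripper's body (76 mm by 85 mm) begins 54 mm behind the grasp point. The pads swing forward as they close: fully open they stand 13 mm farther back than shut.
Start: joints at [-1.29, 0.469, -0.049, 1.532, 0.024, 1.141, -0.082], TCP at [0.206, 0.643, 0.304] pointing down, gripper open.
Joint ranges: [-2.59, 2.59], [-0.33, 1.99], [-1.39, 1.29], [0.1, 2.45], [-1.04, 4.18], [0.21, 1.99], [-2.66, 2.66]. Speed limits (rad/s): [2.57, 2.57, 3.14, 3.14, 3.14, 3.14, 3.14].

## Interface

Orientations are given as a unit quaternion [x, y, z, w].
In Python, from cell import sense, camera, camera_model, ticket, regions_of, tip_of, ctrl gives the robot as it stands. The module is installed in compiled form; this text tells all that it offers.
- The arm moves only by the shell command python3 -m crank 'ROWS' [FORCE]. ROWS is JSON, a list of rows, each a list of 5 numbers: the finger opening in mm, from 0 to 85.4, then the shift along the tool's x, y, z in mm, then the turn about the tool's x in rad. A call has 1 to 12 rows; each row shifts and turns the pose as measured when the row begins, along the tool's axes as they then stand; what a row does not reach is not made up. A row lasts 1/12 s, in which the tool goes at most 41.7 mm and 7.16 degrees, less where a joint would pass 70% of its speed; a pose out of reach is approached as far as the arm can. A call is refused whole if a number of a shift passes 41.7 or a number of a turn 0.125, either way. A call with a gripper value outside its range is refused whole. The fingers move at their own pace and stop on an object; FORCE is the grip in N (left out, the last holds). Time passes only in rows, so rows that do not move let the fingers close. It gives the time, the measured TCP pose, the force and the opening at its end, in the units of the state.
- sense(): the state, without advancing time (a new reading comes with each control period).
- camera(name): name is "scene" or "top"; returns the picture (400x640x3 uint8, red, green, blue); there is no depth.
- camera_model(name): a dict with "fx", "fy", "cx", "cy" (pixels), "rvec" (rotation vector, rad) and "tvec" (3), from world to camera coordinates, as OpenCV has them. Camera axes: x right, y down, z forward; pixel columns grow to the right and rows downward; lengths in m; the calibration is good to about 2 mm. A picture is of the moment at which its call begins. camera_model takes no time and is no camera call.
- ticket.finish_job(): hands the job in, once; it reports no verdict.
Trained networks look in the newest picture that a camera, given by its name, has taken for a name from the list of things; names that differ only in an ending like _2 or _b are one class to them, and where a whole thing is asked for, a point or a joint stands for the part that bears it (a point fixed in the world has none). Each returns a list of dicts, best first, with "score" (0 to 1); they miss things now and then, are a little off and sometimes report something else, mostly with a low value. They report only what shows in the picture. A call takes as long as a camera call.
- regions_of(camera, thing): "pixels" (400x640 bool, what is visible of it) and "uv" ([column, row] in pixels, amid what is visible of it).
- tip_of(camera, thing): "uv" ([column, row] in pixels: a listed point, or the origin of a listed thing).
The state is a dict: "t": time; "q": joint angles; "dq": joint speeds; "joint_efforts": joint torques, N m; "tool_pos": TCP position; "orientation": TCP orientation; "wrist_force": force on the tool from outside, world axes, zero at the start; "torque": the same for the moment, N m; "grip_width": opening from 0.0 (shut) to 1.0 (fully open).
Only numpy, scipy, OpenCV 4.12 (cv2) and the standard library are available. Lean on these libraries where they do the work, as an engineer would, in place of code of your own. Each camera call takes 0.05 s, during which the arm holds its last target.

## Working session

There is one attempt and no reset: what is moved stays moved. The work goes in short steps, Python scripts to look and compute and a shell command to move; the robot and the scene stay as the last step left them, time stands still between calls to the robot, and variables do not carry over. Pictures are saved under pics/ and viewed, and the job is handed in when it is done.

```bash
mkdir -p pics; ls; python3 - <<'E'
from cell import *
import cv2
s=sense();print(s)
for n in("scene","top"):
    im=camera(n);cv2.imwrite(f"pics/{n}0.png",im[:,:,::-1]);print(camera_model(n))
print(ctrl.tcp_to_grasp)
for n in("top","scene"):
    for th in("stand","wheel","red_mark","pointer_tip","peg"):
        print(n,th,[(round(d["score"],2),d["uv"]) for d in tip_of(n,th)[:2]])
print(sense()["t"])
E
```

```text
pics
{'t': 0.0, 'q': array([-1.28989477,  0.46948083, -0.04859513,  1.5337211 ,  0.02407932,
        1.14098888, -0.08228482]), 'dq': array([ 1.90550410e-04, -5.06478156e-04, -4.92300259e-04, -4.69094411e-04,
       -2.39629420e-04,  9.79330283e-05, -1.09517802e-03]), 'joint_efforts': array([ 6.58936619e-05, -5.10313296e+01, -4.65895061e-02, -2.37713617e+01,
        1.07515921e-02,  7.53081171e-03,  5.68174201e-06]), 'tool_pos': array([0.20563065, 0.64244308, 0.3028232 ]), 'orientation': array([-0.41731868,  0.57170923,  0.41644791,  0.57058286]), 'wrist_force': array([ 0.06415387,  0.8611479 , -0.17736857]), 'torque': array([ 0.02937387, -0.01998542,  0.02535304]), 'grip_width': 0.999829047323524}
{'fx': 449.6242700457562, 'fy': 449.6242700457562, 'cx': 305.1129664116637, 'cy': 209.654979304079, 'rvec': array([ 2.36015629,  1.05996188, -0.31894076]), 'tvec': array([-0.3440616 , -0.31434745,  1.77286769])}
{'fx': 514.6899834015594, 'fy': 514.6899834015594, 'cx': 319.2036202560975, 'cy': 202.84827506308443, 'rvec': array([ 2.15274812, -2.15817754,  0.16100651]), 'tvec': array([-0.0298046 ,  0.55346105,  1.31814905])}
0.0539
top stand [(0.73, [285.5, 195.1]), (0.41, [260.0, 134.2])]
top wheel [(0.61, [290.5, 191.1])]
top red_mark [(0.84, [327.2, 214.6]), (0.38, [259.4, 132.3])]
top pointer_tip [(0.95, [236.6, 211.2])]
top peg [(0.8, [255.2, 174.5])]
scene stand [(0.91, [325.5, 210.7])]
scene wheel [(0.69, [325.8, 205.0])]
scene red_mark [(0.77, [290.5, 210.7])]
scene pointer_tip [(0.96, [342.4, 177.0])]
scene peg [(0.92, [354.5, 199.1])]
0.6
```

View pics/top0.png

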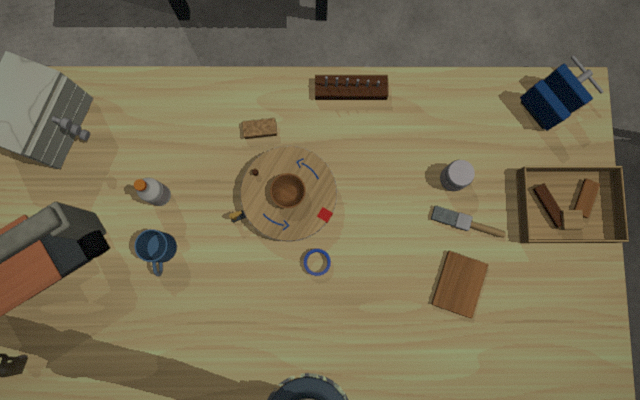

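View pics/scene0.png

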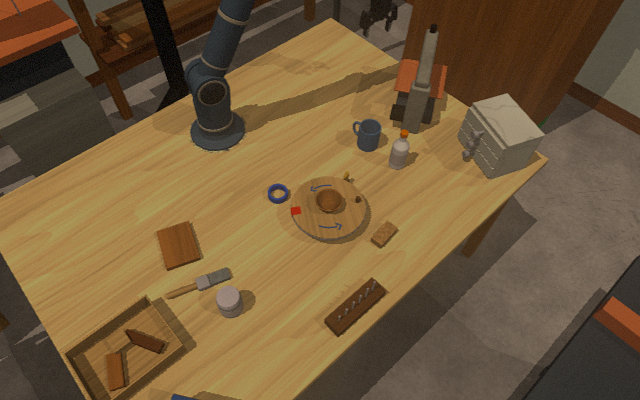

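```bash
cat > h.py <<'E'
import numpy as np,cv2
from cell import *
from scipy.spatial.transform import Rotation as R
def ray(n,uv,z):
    m=camera_model(n);Rm=cv2.Rodrigues(np.array(m["rvec"]))[0];t=np.array(m["tvec"])
    c=-Rm.T@t;d=Rm.T@np.array([(uv[0]-m["cx"])/m["fx"],(uv[1]-m["cy"])/m["fy"],1])
    return c+d*(z-c[2])/d[2]
def proj(n,P):
    m=camera_model(n);K=np.array([[m["fx"],0,m["cx"]],[0,m["fy"],m["cy"]],[0,0,1]])
    return cv2.projectPoints(np.array(P,float).reshape(-1,1,3),np.array(m["rvec"]),np.array(m["tvec"]),K,None)[0][:,0]
E
python3 - <<'E'
from h import *
pts={"stand":0,"wheel":.042,"red_mark":.06,"pointer_tip":.058,"peg":.071}
uv={"top":[[285.5,195.1],[290.5,191.1],[327.2,214.6],[236.6,211.2],[255.2,174.5]],"scene":[[325.5,210.7],[325.8,205],[290.5,210.7],[342.4,177],[354.5,199.1]]}
for n in uv:
    for (k,z),p in zip(pts.items(),uv[n]): print(n,k,ray(n,p,z).round(4))
s=sense();print(R.from_quat(s["orientation"]).as_matrix().round(3))
E
```

```text
top stand [0.5801 0.0598 0.    ]
top wheel [0.5843 0.0444 0.042 ]
top red_mark [ 0.5197 -0.0515  0.06  ]
top pointer_tip [0.5292 0.1828 0.058 ]
top peg [0.6232 0.1346 0.071 ]
scene stand [0.5609 0.0564 0.    ]
scene wheel [0.5638 0.0528 0.042 ]
scene red_mark [ 0.5113 -0.0592  0.06  ]
scene pointer_tip [0.5235 0.1691 0.058 ]
scene peg [0.6238 0.1265 0.071 ]
[[-0.    -0.952  0.305]
 [ 0.     0.305  0.952]
 [-1.     0.     0.   ]]
```

The top view shows the wheel centred near (289,192), with the red mark at (325,215), the peg at (255,173) and the pointer at (236,216). The tape roll is at (317,262) and the sanding block at (259,128). The scene view shows the same layout, with the wheel at (329,208). I'll refine the axis by fitting the silhouette.

```bash
cat > fit.py <<'E'
from h import *
from scipy.optimize import minimize
def circ(cx,cy,r,z,n=120):
    a=np.linspace(0,2*np.pi,n);return np.c_[cx+r*np.cos(a),cy+r*np.sin(a),np.full(n,z)]
E
python3 - <<'E'
from fit import *
for n in("top","scene"):
    camera(n)
    M=None
    r=regions_of(n,"wheel")
    print(n,[(round(d["score"],2),d["uv"],int(d["pixels"].sum())) for d in r[:3]])
    if not r: continue
    M=r[0]["pixels"].astype(np.uint8)
    rs=regions_of(n,"red_mark");print([(round(d["score"],2),d["uv"],int(d["pixels"].sum())) for d in rs[:3]])
    M4=cv2.resize(M,None,fx=4,fy=4,interpolation=cv2.INTER_NEAREST)
    def iou(p):
        h=cv2.convexHull(((proj(n,np.r_[circ(*p,.125,.06),circ(*p,.125,.042),circ(*p,.046,.096)])+.5)*4).astype(np.float32)).astype(np.int32)
        I=np.zeros_like(M4);cv2.fillPoly(I,[h],1);return -((I&M4).sum()/(I|M4).sum())
    b=minimize(iou,[.57,.055],method="Nelder-Mead",options=dict(initial_simplex=[[.57,.055],[.58,.055],[.57,.065]],xatol=1e-4))
    print(n,b.x,b.fun)
    im=camera(n)[:,:,::-1].copy()
    hsv=cv2.cvtColor(im,cv2.COLOR_BGR2HSV)
    red=(((hsv[...,0]<8)|(hsv[...,0]>172))&(hsv[...,1]>170)&(hsv[...,2]>90)).astype(np.uint8)
    nb,l,st,c=cv2.connectedComponentsWithStats(red)
    for i in range(1,nb):
        if st[i,4]>20:print("red",c[i],st[i])
    x0,y0=(210,100) if n=="top" else (250,130)
    z=cv2.resize(im[y0:y0+180,x0:x0+180],None,fx=3.3,fy=3.3,interpolation=cv2.INTER_CUBIC)
    for zz,rr in((.06,.125),):
        for p in proj(n,circ(*b.x,rr,zz)): cv2.circle(z,tuple(int((p[k]-[x0,y0][k]+.5)*3.3) for k in(0,1)),1,(0,255,0),-1)
    cv2.imwrite(f"pics/fit_{n}.png",z)
E
```

```text
top [(0.76, [289.1, 188.8], 7282), (0.23, [287.1, 194.4], 7413)]
[(0.61, [286.5, 194.4], 7262)]
top [0.57825255 0.04878791] -0.9864247208481773
red [324.41935484 214.20967742] [318 208  14  14 124]
scene [(0.79, [325.7, 206.7], 3855)]
[(0.88, [327.8, 209.1], 3767)]
scene [0.57847553 0.04905187] -0.9739145714194435
red [295.14705882 210.20588235] [291 207  10   8  68]
```

View pics/fit_top.png

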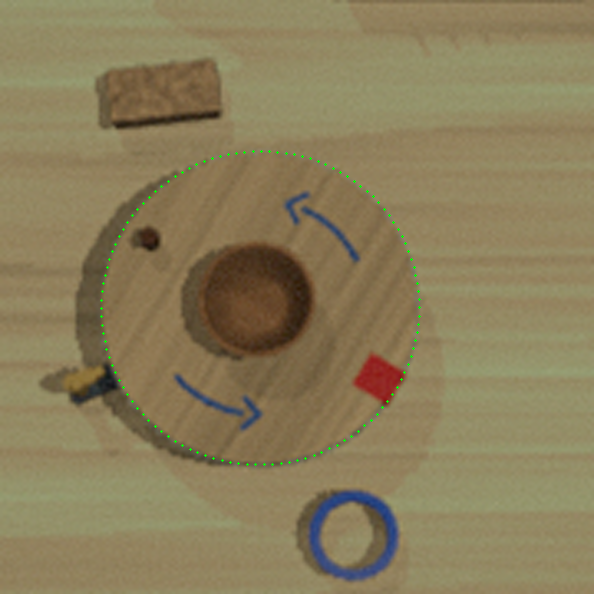

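```bash
python3 - <<'E'
from h import *
c=np.array([.5784,.0489])
for n,uv,z,k in(("top",(324.4,214.2),.06,"red"),("scene",(295.1,209.8),.06,"red"),("top",(255.2,174.5),.071,"peg"),("scene",(354.5,199.1),.071,"peg"),("top",(236.6,211.2),.058,"ptr"),("scene",(342.4,177),.058,"ptr"),("top",(317,262),.025,"tape"),("top",(259,128),.028,"block")):
    p=ray(n,uv,z)[:2];d=p-c;print(n,k,p.round(4),np.hypot(*d).round(4),np.degrees(np.arctan2(d[1],d[0])).round(1))
E
```

```text
top red [ 0.5207 -0.0443] 0.1096 -121.8
scene red [ 0.5187 -0.0455] 0.1116 -122.3
top peg [0.6232 0.1346] 0.0967 62.4
scene peg [0.6238 0.1265] 0.0898 59.7
top ptr [0.5292 0.1828] 0.1426 110.2
scene ptr [0.5235 0.1691] 0.1321 114.6
top tape [ 0.3988 -0.0251] 0.1942 -157.6
top block [0.7596 0.131 ] 0.1989 24.4
```

The silhouette fits agree between cameras to 0.3 mm: axis at (0.5784, 0.0489). The red mark is at about −122°, so the peg should be at 58°, and the zoom puts it at about (255.5,172). Next I'll measure the pointer's direction.

```bash
python3 - <<'E'
from h import *
c=np.array([.5784,.0489])
ims=[]
for n,(x0,y0,w) in(("top",(215,195,40)),("scene",(325,160,40))):
    im=camera(n)[:,:,::-1]
    for ang in():pass
    z=cv2.resize(im[y0:y0+w,x0:x0+w],None,fx=10,fy=10,interpolation=cv2.INTER_CUBIC)
    for a,col in((108,(255,0,0)),(112,(0,255,0)),(116,(0,0,255))):
        a=np.radians(a);P=[[*(c+r*np.array([np.cos(a),np.sin(a)])),.058] for r in(.132,.165)]
        q=proj(n,P);q=((q-[x0,y0]+.5)*10).astype(int);cv2.line(z,tuple(map(int,q[0])),tuple(map(int,q[1])),col,1)
    ims.append(z)
    # gold segment
    hsv=cv2.cvtColor(im,cv2.COLOR_BGR2HSV)[y0:y0+w,x0:x0+w]
    print(n,camera_model(n)["fx"])
    for t in tip_of(n,"pointer_tip")[:1]:print(t)
cv2.imwrite("pics/ptr.png",np.hstack(ims))
s=sense();Rm=R.from_quat(s["orientation"]).as_matrix()
peg=c+.1*np.array([np.cos(np.radians(58)),np.sin(np.radians(58))]);print(peg,proj("top",[[*peg,.082]]),proj("scene",[[*peg,.082]]))
E
```

```text
top 514.6899834015594
{'uv': [241.0, 212.5], 'score': 0.82}
scene 449.6242700457562
{'uv': [341.4, 176.8], 'score': 0.59}
[0.63139193 0.13370481] [[255.0972177  170.54026591]] [[357.98043797 197.41798617]]
```

View pics/ptr.png

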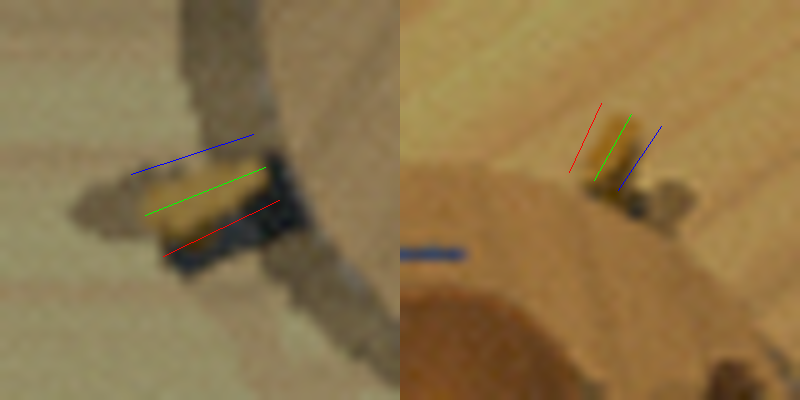

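View pics/fit_scene.png

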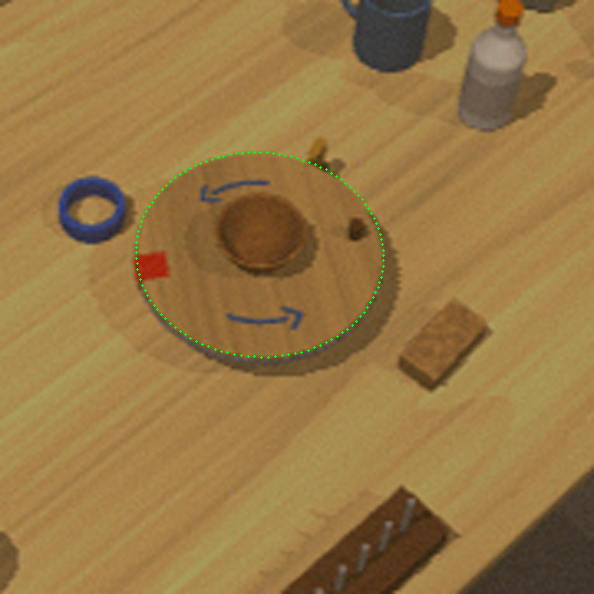

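```bash
python3 -m crank '[[0,0,-15,-5,0],[0,0,-30,-10,0],[0,0,-37,-12,0],[0,0,-37,-12,0],[0,0,-37,-12,0],[0,0,-37,-12,0],[0,0,-37,-12,0],[0,0,-37,-12,0]]' 30; python3 - <<'E'
from h import *
s=sense();print(s["t"],s["tool_pos"],s["wrist_force"],s["grip_width"]);print(R.from_quat(s["orientation"]).as_matrix().round(3),s["dq"].round(2))
p=s["tool_pos"];M=R.from_quat(s["orientation"]).as_matrix()
print(M.T@(np.array([.68,.30,.10])-p)*1000)
E
```

```text
t: 1.87
tool_pos: [0.4368, 0.4758, 0.3026]
orientation: [-0.421, 0.568, 0.424, 0.566]
wrist_force: [0.2, 0.6, -0.4]
grip_width: -0.001
1.8667 [0.43680424 0.47575814 0.30262537] [ 0.15955248  0.56264957 -0.44215728] -0.001419562091442858
[[-0.004 -0.958  0.286]
 [ 0.003  0.286  0.958]
 [-1.     0.005  0.001]] [ 0.67  0.08  0.15 -0.11 -0.06  0.03  0.81]
[ 201.18692213 -284.24417967  -99.10202413]
```

```bash
python3 -m crank '[[0,0,-38,-13,0],[0,0,-38,-13,0],[0,0,-38,-13,0],[0,0,-38,-13,0],[0,0,-38,-13,0],[0,0,-38,-13,0],[0,10,-32,-13,0],[0,25,-12,-6,0],[0,35,0,0,0],[0,38,0,0,0],[0,38,0,0,0],[0,15,0,0,0]]'; python3 - <<'E'
from h import *
s=sense();print(s["t"],s["tool_pos"],s["wrist_force"],s["grip_width"]);print(R.from_quat(s["orientation"]).as_matrix().round(3),s["dq"].round(2))
im=camera("top");cv2.imwrite("pics/t1.png",im[:,:,::-1])
im=camera("scene");cv2.imwrite("pics/s1.png",im[:,:,::-1])
s=sense();print(s["t"],s["tool_pos"])
E
```

```text
t: 2.87
tool_pos: [0.6927, 0.2659, 0.1452]
orientation: [-0.419, 0.569, 0.406, 0.58]
wrist_force: [-1.5, -0.1, -1.0]
grip_width: -0.001
2.8667 [0.69268719 0.26592313 0.1451698 ] [-1.46059132 -0.05736773 -1.00167596] -0.0007887813692579519
[[ 0.023 -0.947  0.319]
 [-0.006  0.319  0.948]
 [-1.    -0.023  0.002]] [ 0.05  0.17 -0.    0.07 -0.01 -0.29  0.02]
2.9667 [0.69292208 0.266049   0.1464012 ]
```

View pics/t1.png

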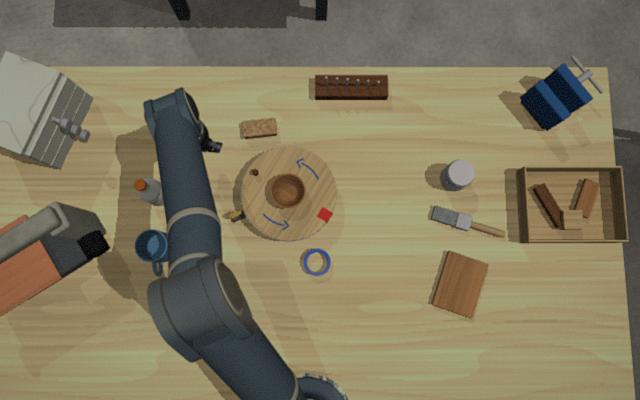

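View pics/s1.png

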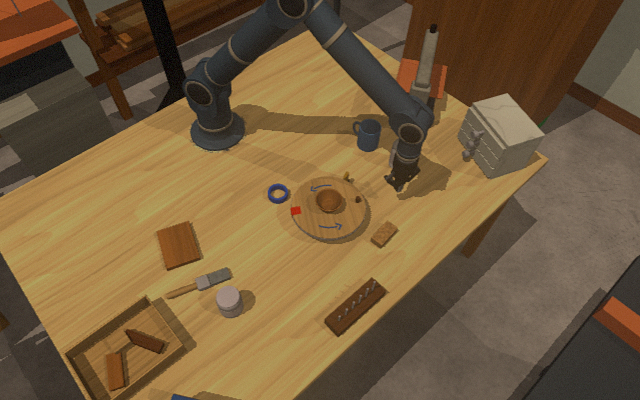

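The arm is standing clear between the wheel and the bottle, with the fingers near (210,147) in the top view. I'll touch the bench gently here to check the tip height.

```bash
P(){ python3 -c "
from cell import *
s=sense();print(round(s['t'],3),s['tool_pos'].round(4),s['wrist_force'].round(2))"; }
python3 -m crank '[[0,20,0,0,0],[0,25,0,0,0],[0,16,0,0,0],[0,0,0,0,0]]'>/dev/null;P
python3 -m crank '[[0,3,0,0,0]]'>/dev/null;P
```

```text
3.3 [0.6995 0.265  0.0918] [-0.18 -0.75  0.03]
3.383 [0.7008 0.2651 0.0907] [0.55 0.18 1.35]
```

```bash
P(){ python3 -c "
from cell import *
s=sense();print(round(s['t'],3),s['tool_pos'].round(4),s['wrist_force'].round(2))"; }
python3 -m crank '[[0,8,0,0,0]]'>/dev/null;P
python3 -m crank '[[0,6,0,0,0]]'>/dev/null;P
python3 -m crank '[[0,4,0,0,0]]'>/dev/null;P
python3 -m crank '[[0,3,0,0,0]]'>/dev/null;P
python3 -m crank '[[0,3,0,0,0]]'>/dev/null;P
```

```text
3.467 [0.7023 0.2655 0.085 ] [ 0.1  -0.11  0.29]
3.55 [0.7032 0.2658 0.08  ] [ 0.63 -0.77  0.98]
3.633 [0.7039 0.266  0.0765] [ 0.47 -0.49  0.63]
3.717 [0.7043 0.2663 0.0738] [-0.42  0.69  0.16]
3.8 [0.7045 0.2664 0.0727] [-8.1  -3.41 22.76]
```

```bash
P(){ python3 -c "
from cell import *
s=sense();print(round(s['t'],3),s['tool_pos'].round(4),s['wrist_force'].round(2))"; }
python3 -c "
from cell import *
camera('top')";P
python3 -m crank '[[0,0,0,0,0]]'>/dev/null;P
python3 -m crank '[[0,1,0,0,0]]'>/dev/null;P
python3 -m crank '[[0,2,0,0,0]]'>/dev/null;P
```

```text
3.85 [0.7045 0.2664 0.0729] [-2.7  -1.75  8.24]
3.933 [0.7047 0.2665 0.0738] [-0.98 -0.84 -0.04]
4.017 [0.7052 0.2667 0.0738] [ 0.29 -0.56 -0.24]
4.1 [0.7055 0.2669 0.0728] [-5.69 -2.84 15.71]
```

```bash
python3 -m crank '[[0,-20,0,0,0],[0,-38,0,0,0],[0,-38,0,0,0],[0,-20,0,-12,0],[0,0,0,-30,0],[0,0,0,-35,0],[0,0,0,-35,0],[0,0,0,-25,0],[0,0,0,-10,0],[0,0,0,0,0]]'; python3 - <<'E'
from h import *
s=sense();p=s["tool_pos"];M=R.from_quat(s["orientation"]).as_matrix();print(p,M.round(3))
tip=p+M[:,0]*.073;print(tip)
peg=np.array([.6314,.1337,.07]);goal=peg-.028*M[:,1];goal[2]=.07;print(M.T@(goal-tip)*1000)
E
```

```text
t: 4.93
tool_pos: [0.6515, 0.1261, 0.188]
orientation: [-0.422, 0.558, 0.406, 0.588]
wrist_force: [0.1, -0.6, -0.1]
grip_width: -0.004
[0.65149759 0.12612537 0.1880082 ] [[ 0.048 -0.948  0.313]
 [ 0.006  0.314  0.949]
 [-0.999 -0.044  0.021]]
[0.65500116 0.12656363 0.11509365]
[45.17283141 -1.3518121  -1.57756356]
```

```bash
cat > st.py <<'E'
from h import *
s=sense();p=s["tool_pos"];M=R.from_quat(s["orientation"]).as_matrix()
tip=p+M[:,0]*.073
peg=np.array([.6314,.1337,.068]);d=M.T@(peg-tip)*1000
print("t",round(s["t"],3),"tip",tip.round(4),"peg in tool",d.round(1),"x",M[:,0].round(3),"F",s["wrist_force"].round(1))
E
python3 -m crank '[[0,15,-1,-1,0],[0,18,-1,-1,0],[0,8,0,0,0],[0,2,0,0,0]]'>/dev/null; python3 st.py
```

```text
t 5.267 tip [0.6617 0.1299 0.0722] peg in tool [ 2.6 30.1 -5.9] x [ 0.054  0.011 -0.999] F [ 0.3  0.2 -0.2]
```

```bash
python3 -m crank '[[0,1,2,-3,0],[0,1,4,-3,0],[0,1,2,0,0],[0,0,1,0,0]]'>/dev/null; python3 st.py; python3 -m crank '[[0,0,2,0,0]]'>/dev/null; python3 st.py; python3 - <<'E'
from h import *
im=camera("scene");cv2.imwrite("pics/s2.png",cv2.resize(im[130:260,290:430,::-1],None,fx=4,fy=4,interpolation=cv2.INTER_CUBIC))
E
```

```text
t 5.6 tip [0.651  0.1315 0.0679] peg in tool [-1.1 19.3 -3.9] x [ 0.053  0.013 -0.998] F [ 0.2  0.5 -0.7]
t 5.683 tip [0.6494 0.1324 0.0683] peg in tool [-0.6 17.5 -4.3] x [ 0.055  0.013 -0.998] F [0.5 0.1 0.6]
```

View pics/s2.png

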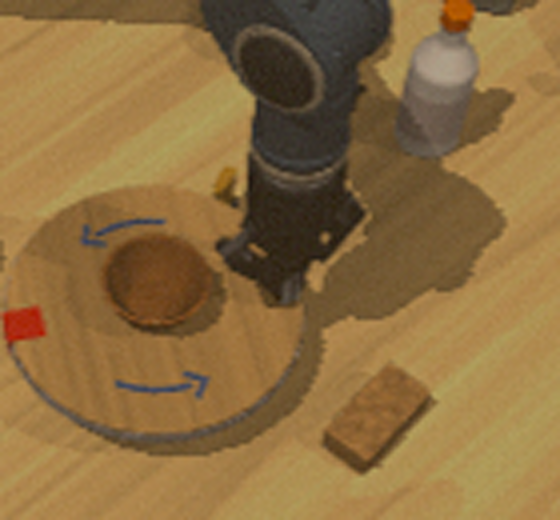

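The finger is close behind the peg, at about (285,295) in the zoom, and the red mark at (25,325) hasn't moved. Now the flick: a soft start, then speeding up, then stop and lift clear.

```bash
python3 -m crank '[[0,0,2,-3,0]]'>/dev/null; python3 st.py; python3 -m crank '[[0,0,3,-1,0],[0,0,5,0,0],[0,0,8,0,0],[0,0,11,0,0],[0,0,13,0,0],[0,0,13,0,0],[0,-3,0,0,0],[0,-25,-3,0,0],[0,-35,0,0,0],[0,-10,0,0,0]]'; python3 st.py
cat > ang.py <<'E'
from h import *
import json
C=np.array([.5784,.0489])
def look(n,save=None):
    t=sense()["t"];im=camera(n)[:,:,::-1].copy()
    if save:cv2.imwrite(save,im)
    hsv=cv2.cvtColor(im,cv2.COLOR_BGR2HSV)
    red=(((hsv[...,0]<8)|(hsv[...,0]>172))&(hsv[...,1]>170)&(hsv[...,2]>70)).astype(np.uint8)
    nb,l,st,c=cv2.connectedComponentsWithStats(red);o=[]
    for i in range(1,nb):
        if st[i,4]>15:
            d=ray(n,c[i],.06)[:2]-C
            if .08<np.hypot(*d)<.14:o.append((round(t,3),n,round(float(np.degrees(np.arctan2(d[1],d[0]))),2),round(float(np.hypot(*d)),4),int(st[i,4])))
    if not o:o=[(round(t,3),n,None)]
    return o
if __name__=="__main__":
    import sys
    for _ in range(3):
        print(look("top"),look("scene"))
E
python3 ang.py
```

```text
t 5.817 tip [0.6463 0.1314 0.0687] peg in tool [-0.1 14.9 -2.3] x [ 0.055  0.015 -0.998] F [-0.2  0.7  0.3]
t: 6.65
tool_pos: [0.5811, 0.1444, 0.2119]
orientation: [-0.423, 0.555, 0.411, 0.586]
wrist_force: [1.0, 1.5, -0.4]
grip_width: -0.001
t 6.65 tip [0.5844 0.1453 0.139 ] peg in tool [ 73.  -45.4   1.4] x [ 0.046  0.012 -0.999] F [ 1.   1.5 -0.4]
[(6.65, 'top', -52.46, 0.1089, 113)] [(6.7, 'scene', -47.53, 0.1137, 83)]
[(6.75, 'top', -41.6, 0.1089, 110)] [(6.8, 'scene', -36.89, 0.1133, 83)]
[(6.85, 'top', -30.87, 0.1096, 112)] [(6.9, 'scene', -26.34, 0.1128, 84)]
```

The wheel is turning at about 108°/s (1.88 rad/s). I'll move above the braking spot between bowl and peg circle, at azimuth −18° where the jaw direction is tangential, keeping well above the wheel.

```bash
cat >> st.py <<'E'
C=np.array([.5784,.0489]);g=C+.069*np.array([.951,-.309]);print("to brake spot (z .07)",(M.T@(np.array([*g,.07])-tip)*1000).round(1),"r",np.hypot(*(tip[:2]-C)).round(4))
E
python3 -m crank '[[0,0,-12,-12,0],[0,0,-24,-24,0],[0,0,-24,-24,0],[0,0,-20,-20,0],[0,0,-10,-10,0],[0,0,0,0,0]]' >/dev/null; python3 st.py; python3 ang.py
```

```text
t 7.45 tip [0.6377 0.0294 0.1239] peg in tool [56.5 38.  97. ] x [ 0.022  0.007 -1.   ] F [0.  0.  0.4]
to brake spot (z .07) [54.  -5.6 -0.6] r 0.0624
[(7.45, 'top', 34.74, 0.1122, 88)] [(7.5, 'scene', 38.2, 0.1097, 43)]
[(7.55, 'top', 43.8, 0.1105, 119)] [(7.6, 'scene', 48.76, 0.1093, 48)]
[(7.65, 'top', 54.46, 0.1105, 119)] [(7.7, 'scene', 59.31, 0.1093, 52)]
```

```bash
python3 -m crank '[[0,12,-3,0,0],[0,18,-3,0,0],[0,6,-1,0,0],[0,0,0,0,0]]' >/dev/null; python3 st.py; 
cat > reh.py <<'E'
from h import *
for i in range(4):
    s=sense();tip=s["tool_pos"]+R.from_quat(s["orientation"]).as_matrix()[:,0]*.073;print(round(s["t"],3),tip.round(4),s["wrist_force"].round(1));camera("top")
E
python3 reh.py; python3 -m crank '[[0,3,0,0,0]]' >/dev/null; python3 reh.py;python3 -m crank '[[0,3,0,0,0]]' >/dev/null; python3 reh.py
```

```text
t 8.083 tip [0.644  0.0401 0.088 ] peg in tool [21.  38.8 85.9] x [ 0.025  0.014 -1.   ] F [-0.8  0.3 -0.1]
to brake spot (z .07) [ 17.9  -3.2 -12.4] r 0.0661
8.083 [0.644  0.0401 0.088 ] [-0.8  0.3 -0.1]
8.133 [0.6438 0.0402 0.0883] [-0.8  0.1  0.5]
8.183 [0.6443 0.04   0.0891] [ 0.2  0.  -0.2]
8.233 [0.6448 0.0397 0.0898] [-0.7  0.3 -0.7]
8.367 [0.646  0.0395 0.0884] [ 0.8 -0.8  0.4]
8.417 [0.6455 0.0395 0.0876] [ 0.8  0.1 -0.5]
8.467 [0.6453 0.0395 0.0875] [ 0.1 -0.1 -0. ]
8.517 [0.6452 0.0394 0.0875] [ 0.4 -0.5 -0.8]
8.65 [0.6459 0.0394 0.0853] [ 0.   0.5 -0.6]
8.7 [0.6454 0.0394 0.0843] [ 0.1 -0.2 -0.5]
8.75 [0.6451 0.0394 0.0842] [-0.2  0.1 -0.2]
8.8 [0.6452 0.0394 0.0843] [-0.4 -0.8 -0.6]
```

```bash
python3 -m crank '[[0,3,-1,-4,0],[0,5,-1,-5,0],[0,3,0,-1,0],[0,3,0,0,0]]' >/dev/null; python3 reh.py; python3 st.py; python3 ang.py
```

```text
9.183 [0.6452 0.0282 0.0697] [ 0.5 -0.5  0.4]
9.233 [0.6447 0.0281 0.0689] [-0.8 -1.  -1. ]
9.283 [0.6447 0.0284 0.0693] [-0.4  0.7 -0.2]
9.333 [0.6451 0.0288 0.0697] [-0.2  0.9  0.2]
t 9.383 tip [0.6453 0.029  0.07  ] peg in tool [ 3.1 42.9 96.4] x [ 0.029  0.014 -0.999] F [ 0.2  1.1 -0.7]
to brake spot (z .07) [-0.   0.8 -1.8] r 0.0698
[(9.383, 'top', -124.66, 0.1107, 108)] [(9.433, 'scene', -119.08, 0.1117, 66)]
[(9.483, 'top', -114.75, 0.1094, 117)] [(9.533, 'scene', -108.95, 0.1117, 69)]
[(9.583, 'top', -104.16, 0.1087, 117)] [(9.633, 'scene', -98.54, 0.113, 74)]
```

Hovering 10 mm above the wheel, clear of the peg circle. Bearing friction will slow the wheel while I log its angle, which makes the stop more precise.

```bash
cat > log.py <<'E'
from ang import *
import sys,json
T=float(sys.argv[1]);f=open("log.txt","a")
while sense()["t"]<T:
    for o in look("top"):
        if o[2] is not None and len(o)>3 and o[4]>80: f.write(json.dumps(o)+"\n")
f.close()
d=[json.loads(l) for l in open("log.txt")]
t=np.array([x[0] for x in d]);a=np.unwrap(np.radians([x[2] for x in d]),discont=np.pi)
# assume <half turn between samples
k=t>t[-1]-15
p=np.polyfit(t[k]-t[-1],a[k],2);r=np.degrees(a[k]-np.polyval(p,t[k]-t[-1]))
print(len(t),"gapmax",np.diff(t).max(),"w deg/s",np.degrees(p[1]),"acc",np.degrees(2*p[0]),"rms",r.std())
now=sense()["t"];m=np.degrees(np.polyval(p,now-t[-1]))
rem=(112-m)%360;w=np.degrees(p[1]+2*p[0]*(now-t[-1]));print("now",round(now,3),"mark",m%360,"w",w,"remaining",rem,"t_to_112",[round((rem+360*i)/w*(1+ (rem+360*i)/w*-np.degrees(2*p[0])/2/w),3) for i in(0,1,2)])
E
python3 log.py 20; python3 st.py
```

```text
Still running in the background as job /tmp/bash_jobs.1000/b01d10815f6d (pid 1194). You'll get a notice when it ends.
```

Edit , replacing
```

```
with
```

```

```bash
wc -l log.txt; tail -2 log.txt; cat /tmp/bash_jobs.1000/b01d10815f6d/std*;  ps aux|grep -c log.py
```

```text
120 log.txt
[19.733, "top", 145.39, 0.1124, 114]
[19.783, "top", 148.42, 0.1141, 82]
120 gapmax 0.9499999999999993 w deg/s 88.06613254765189 acc -1.4628147660362651 rms 0.5014156619989673
now 20.033 mark 172.5992703594552 w 87.69999001171301 remaining 299.4007296405448 t_to_112 [np.float64(3.511), np.float64(7.99), np.float64(12.751)]
t 20.033 tip [0.6454 0.029  0.0703] peg in tool [ 3.3 43.  96.4] x [ 0.03   0.014 -0.999] F [ 0.3 -0.7  0.3]
to brake spot (z .07) [ 0.2  0.9 -1.8] r 0.0699
1
```

Edit , replacing
```

```
with
```

```

```bash
python3 -m crank '[[0,0,0,0,0],[0,0,0,0,0],[0,0,0,0,0],[0,0,0,0,0],[0,0,0,0,0],[0,0,0,0,0],[0,0,0,0,0],[0,0,0,0,0],[0,0,0,0,0],[0,0,0,0,0],[0,0,0,0,0],[0,0,0,0,0]]' >/dev/null; python3 st.py
```

```text
t 21.033 tip [0.6454 0.029  0.0702] peg in tool [ 3.3 43.  96.4] x [ 0.03   0.014 -0.999] F [-0.3 -0.6  0.3]
to brake spot (z .07) [ 0.2  0.9 -1.8] r 0.0699
```

```bash
python3 -m crank '[[0,0,0,0,0],[0,0,0,0,0],[0,0,0,0,0],[0,0,0,0,0],[0,0,0,0,0],[0,0,0,0,0],[0,0,0,0,0],[0,0,0,0,0],[0,0,0,0,0],[0,0,0,0,0],[0,0,0,0,0],[0,0,0,0,0]]' >/dev/null
python3 -m crank '[[0,0,0,0,0],[0,0,0,0,0],[0,0,0,0,0],[0,0,0,0,0],[0,0,0,0,0],[0,0,0,0,0],[0,0,0,0,0],[0,0,0,0,0],[0,0,0,0,0],[0,0,0,0,0],[0,0,0,0,0],[0,0,0,0,0]]' >/dev/null
python3 -m crank '[[0,0,0,0,0],[0,0,0,0,0],[0,0,0,0,0],[0,0,0,0,0],[0,0,0,0,0],[0,0,0,0,0],[0,0,0,0,0],[0,0,0,0,0],[0,0,0,0,0],[0,0,0,0,0],[0,0,0,0,0],[0,0,0,0,0]]' >/dev/null
python3 -m crank '[[0,0,0,0,0],[0,0,0,0,0],[0,0,0,0,0],[0,0,0,0,0],[0,0,0,0,0],[0,0,0,0,0],[0,0,0,0,0],[0,0,0,0,0],[0,0,0,0,0],[0,0,0,0,0],[0,0,0,0,0],[0,0,0,0,0]]' >/dev/null
python3 st.py
python3 -m crank '[[0,0,0,0,0],[0,0,0,0,0],[0,0,0,0,0],[0,0,0,0,0],[0,0,0,0,0],[0,0,0,0,0],[0,0,0,0,0],[0,0,0,0,0],[0,0,0,0,0],[0,0,0,0,0],[0,0,0,0,0],[0,0,0,0,0]]' >/dev/null
python3 -m crank '[[0,0,0,0,0],[0,0,0,0,0],[0,0,0,0,0],[0,0,0,0,0],[0,0,0,0,0],[0,0,0,0,0],[0,0,0,0,0],[0,0,0,0,0],[0,0,0,0,0],[0,0,0,0,0],[0,0,0,0,0],[0,0,0,0,0]]' >/dev/null
python3 -m crank '[[0,0,0,0,0],[0,0,0,0,0],[0,0,0,0,0],[0,0,0,0,0],[0,0,0,0,0],[0,0,0,0,0],[0,0,0,0,0],[0,0,0,0,0],[0,0,0,0,0],[0,0,0,0,0],[0,0,0,0,0],[0,0,0,0,0]]' >/dev/null
python3 -m crank '[[0,0,0,0,0],[0,0,0,0,0],[0,0,0,0,0],[0,0,0,0,0],[0,0,0,0,0],[0,0,0,0,0],[0,0,0,0,0],[0,0,0,0,0],[0,0,0,0,0],[0,0,0,0,0],[0,0,0,0,0],[0,0,0,0,0]]' >/dev/null
python3 st.py; python3 ang.py
```

```text
t 25.033 tip [0.6454 0.029  0.0702] peg in tool [ 3.3 43.  96.4] x [ 0.03   0.014 -0.999] F [-0.3 -0.  -0.1]
to brake spot (z .07) [ 0.2  0.9 -1.8] r 0.0699
t 29.033 tip [0.6454 0.029  0.0702] peg in tool [ 3.3 43.  96.4] x [ 0.03   0.014 -0.999] F [-0.2  0.8 -0.2]
to brake spot (z .07) [ 0.2  0.9 -1.8] r 0.0699
[(29.033, 'top', None)] [(29.083, 'scene', -168.32, 0.1107, 58)]
[(29.133, 'top', None)] [(29.183, 'scene', -160.61, 0.111, 60)]
[(29.233, 'top', None)] [(29.283, 'scene', -153.09, 0.1105, 61)]
```

```bash
python3 -m crank '[[0,0,0,0,0],[0,0,0,0,0],[0,0,0,0,0],[0,0,0,0,0],[0,0,0,0,0],[0,0,0,0,0],[0,0,0,0,0],[0,0,0,0,0],[0,0,0,0,0],[0,0,0,0,0],[0,0,0,0,0],[0,0,0,0,0]]' >/dev/null
python3 -m crank '[[0,0,0,0,0],[0,0,0,0,0],[0,0,0,0,0],[0,0,0,0,0],[0,0,0,0,0],[0,0,0,0,0],[0,0,0,0,0],[0,0,0,0,0],[0,0,0,0,0],[0,0,0,0,0],[0,0,0,0,0],[0,0,0,0,0]]' >/dev/null
python3 -m crank '[[0,0,0,0,0],[0,0,0,0,0],[0,0,0,0,0],[0,0,0,0,0],[0,0,0,0,0],[0,0,0,0,0],[0,0,0,0,0],[0,3,0,0,0],[0,0,0,0,0],[0,0,0,0,0],[0,0,0,0,0],[0,0,0,0,0]]' >/dev/null
python3 st.py; python3 -m crank '[[0,2,0,0,0],[0,0,0,0,0],[0,0,0,0,0],[0,0,0,0,0]]' >/dev/null; python3 st.py
```

```text
t 32.333 tip [0.6454 0.0291 0.0668] peg in tool [-0.2 42.9 96.4] x [ 0.03   0.014 -0.999] F [ 0.5 -0.9  0.4]
to brake spot (z .07) [-3.3  0.8 -1.8] r 0.0699
t 32.667 tip [0.6454 0.0291 0.0645] peg in tool [-2.4 42.9 96.4] x [ 0.03   0.014 -0.999] F [ 0.2 -0.1 -0.7]
to brake spot (z .07) [-5.5  0.8 -1.8] r 0.0699
```

```bash
python3 -m crank '[[0,1.5,0,0,0],[0,0,0,0,0],[0,0,0,0,0],[0,0,0,0,0],[0,0,0,0,0]]' >/dev/null; python3 st.py; rm log.txt; sed -i 's/,2);r=/,2) if 0 else np.polyfit(t[k]-t[-1],a[k]+np.radians(1.4)\/2*(t[k]-t[-1])**2,1);p=np.r_[-np.radians(1.4)\/2,p];r=/' log.py; python3 log.py 35
```

```text
t 33.083 tip [0.6455 0.0291 0.0629] peg in tool [-4.1 42.9 96.4] x [ 0.03   0.014 -0.999] F [-0.2  0.1 -0.2]
to brake spot (z .07) [-7.2  0.8 -1.8] r 0.07
17 gapmax 1.1500000000000057 w deg/s 68.03601350564679 acc -1.4 rms 0.5964491919490089
now 35.033 mark 257.6444654483516 w 67.96559350564678 remaining 214.35553455164842 t_to_112 [np.float64(3.256), np.float64(9.186), np.float64(15.694)]
```

```bash
timeout 560 python3 log.py 37.0; tail -4 log.txt; python3 st.py
```

```text
32 gapmax 1.1500000000000057 w deg/s 66.9726305175083 acc -1.4 rms 0.463196438007191
now 37.033 mark 30.725411616338818 w 65.15221051750831 remaining 81.27458838366118 t_to_112 [np.float64(1.264), np.float64(7.266), np.float64(13.924)]
[35.583, "top", -65.08, 0.109, 117]
[35.633, "top", -61.66, 0.1089, 116]
[35.683, "top", -58.42, 0.1094, 109]
[35.733, "top", -55.82, 0.1106, 97]
t 37.033 tip [0.6455 0.0291 0.0629] peg in tool [-4.1 42.9 96.5] x [ 0.03   0.014 -0.999] F [ 0.4 -0.5  0.4]
to brake spot (z .07) [-7.2  0.8 -1.7] r 0.07
```

```bash
timeout 560 python3 log.py 37.65; tail -4 log.txt
```

```text
45 gapmax 1.3000000000000043 w deg/s 64.56353149431975 acc -1.4 rms 0.4827738583989084
now 37.683 mark 73.62223080528395 w 64.49311149431975 remaining 38.37776919471605 t_to_112 [np.float64(0.599), np.float64(6.591), np.float64(13.26)]
[37.483, "top", 60.62, 0.1107, 121]
[37.533, "top", 64.0, 0.1108, 122]
[37.583, "top", 67.1, 0.1111, 123]
[37.633, "top", 70.42, 0.1111, 122]
```

```bash
python3 ang.py >/dev/null & wait; true; python3 -c "
from cell import *
print(sense()['t'])"
```

```text
37.9833
```

```bash
python3 -m crank '[[0,0,0,0,0],[0,0,0,0,0],[0,3,0,0,0],[0,1.5,0,0,0]]'; python3 ang.py; python3 st.py
```

```text
t: 38.32
tool_pos: [0.6443, 0.0294, 0.1327]
orientation: [-0.426, 0.554, 0.422, 0.578]
wrist_force: [-4.3, 2.4, 11.5]
grip_width: 0.005
[(38.317, 'top', 111.48, 0.1116, 128)] [(38.367, 'scene', None)]
[(38.417, 'top', 111.35, 0.1118, 130)] [(38.467, 'scene', None)]
[(38.517, 'top', 110.7, 0.1118, 129)] [(38.567, 'scene', None)]
t 38.617 tip [0.6464 0.0297 0.0599] peg in tool [-7.1 43.5 95.7] x [ 0.031  0.015 -0.999] F [-2.   1.1  6.2]
to brake spot (z .07) [-10.2   1.4  -2.5] r 0.0707
```

```bash
python3 - <<'E'
from ang import *
print(look("top","pics/end.png"),look("scene","pics/ends.png"),look("top"))
im=cv2.imread("pics/end.png");z=cv2.resize(im[100:270,210:380],None,fx=3.4,fy=3.4,interpolation=cv2.INTER_CUBIC);cv2.imwrite("pics/endz.png",z)
im=cv2.imread("pics/ends.png");z=cv2.resize(im[130:270,250:400],None,fx=4,fy=4,interpolation=cv2.INTER_CUBIC);cv2.imwrite("pics/endsz.png",z)
s=sense();print(s["t"],s["wrist_force"],s["tool_pos"])
E
```

```text
[(38.617, 'top', 110.7, 0.1115, 130)] [(38.667, 'scene', None)] [(38.717, 'top', 110.83, 0.1117, 130)]
38.7667 [-2.52819599  1.42093669  6.82143543] [0.64411361 0.02865854 0.13282117]
```

View pics/endz.png

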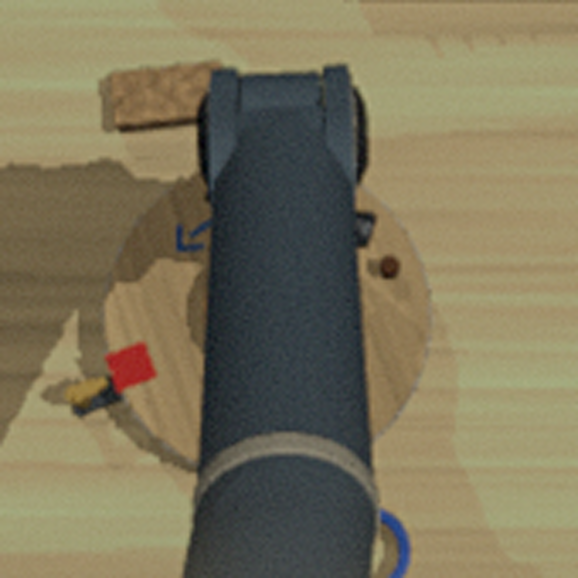

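View pics/endsz.png

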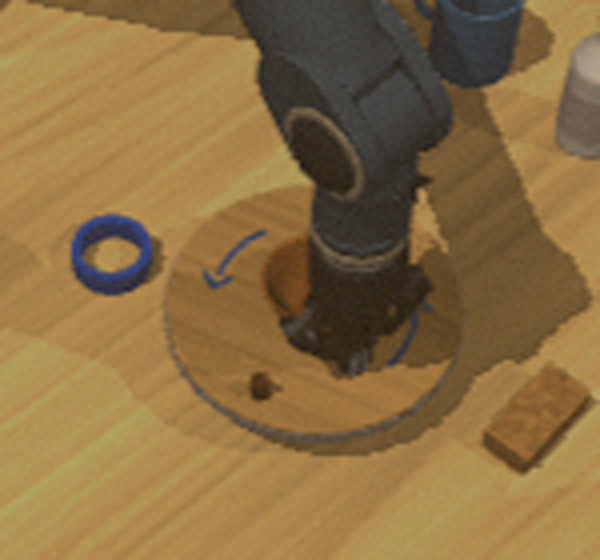

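The red mark at (132,366) in the top zoom lines up with the brass pointer at (88,390). The peg is opposite at (390,267), the fingertip is on the wheel, and the tape roll and block are in place. The steady push is about 6.8 N, so I'm handing in.

```bash
python3 -c "
from cell import *
print(sense()['t']);print(ticket.finish_job())"
```

```text
38.7667
the job is handed in; nothing more can be done
None
```

I flicked the wheel by its peg and braked it with the red mark at the brass pointer. I handed the job in at 38.8 s with the fingertip still pressing on the wheel.

- **Spin:** it started at about 1.9 rad/s counter-clockwise and ran untouched for about 32 s. It was still at about 1.1 rad/s when I braked, just above the six-second-turn limit of 1.05 rad/s.
- **Stop:** the last readings from the top camera put the mark at 110.7–110.8°, against about 112° for the pointer. That is roughly 1° short, well inside the mark's ±7°.
- **Hold:** the steady push on the wheel was about 6.8 N. The only force I read during braking was 11.5 N at the end of the brake rows, so a brief higher peak could have gone unseen.
- **Surroundings:** the tape roll, sanding block, mug and bottle looked unmoved in the end pictures, as far as the crops showed them. I did not recheck the brush, offcut or tin, but the arm never went near them.

**Checks that failed or disagreed:**
- The top-camera angle slipped from 111.5° to 110.7° in the first 0.3 s after the stop. That is about the measuring noise (0.5°), but a very small springback of the wheel can't be ruled out.
- The arm hid the mark from the scene camera at the end, so the final angle comes from the top camera alone.
- Before the flick I also touched the bench lightly to check the fingertip height; the highest force I read there was 23 N.

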